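# Move the bench magnifier one hole along its boom to the specimen dish

## Robot

A 6-joint arm with a two-finger parallel gripper is mounted at the origin on the work surface. World frame = base frame: x ahead of the robot, y to its left, z up, the work surface at z = 0. Lengths are in mm, angles in rad, forces in N, time in s.
With the tool pointing down it reaches from about 325 to 875 mm from the base axis. Payload 4.4 kg.
Tool frame: the origin (TCP) lies on the centre line of the jaws, within the pads' length; the fingertips stand 14 mm ahead of it and the grasp point (between the pads) lies 5 mm behind it (arm.tcp_to_tips is the distance from the TCP to the fingertips, in mm); z points along the fingers, y is the line along which they close (so a half turn about z gives the same grasp; the last joint's range is limited). The gripper opens to 85 mm and grips with 20 to 120 N. Pads are 22 mm wide; open, the fingers measure 114 mm over their backs; the gripper's body (76 mm by 85 mm) begins 54 mm behind the grasp point. The pads swing forward as they close: fully open they stand 13 mm farther back than shut.
Start: joints at [-1.381, 0.207, 1.542, -0, 1.393, -0.15], TCP at [191.634, -542.129, 245.282] pointing down, gripper open.
Joint ranges: [-2.73, 2.73], [-0.86, 2.22], [0.23, 2.46], [-1.11, 4.25], [0.08, 2.63], [-2.82, 2.82]. Speed limits (rad/s): [2.79, 2.79, 3.14, 3.14, 3.14, 3.14].

## Interface

Orientations are given as a 3x3 rotation matrix whose columns are the frame's x, y, z axes.
In Python, from workcell import arm gives the robot as it stands.
- The arm moves only by the tool send_rows, never from a script. Its argument "commands" is a list of rows, each an object of numbers: "dx", "dy", "dz": the shift along the tool's x, y, z in cm; "twist": the turn about the tool's z in rad. A call has 1 to 5 rows; each row shifts and turns the commanded pose from where the row before left it, along the tool's axes as they then stand; what a row does not reach is not made up. A row lasts 1/10 s, in which the tool goes at most 50 mm and 8.59 degrees, less where a joint would pass 70% of its speed; a pose out of reach is approached as far as the arm can. A call with a gripper value outside its range is refused whole. "grip" is the gripper's target within -1 to 1 (fully open at 1, half-way at 0, shut at -1), set as the call begins (left out, the last holds). The fingers move at their own pace and stop on an object; "squeeze" is the grip in N (left out, the last holds). Time passes only in rows, so rows that do not move let the fingers close. It gives the time, the measured TCP pose, the force, the opening and the grip force at its end, in the units of the state.
- arm.observe(): the state, without advancing time (a new reading comes with each control period).
- arm.snapshot(name): name is "scene" or "top" or "wrist"; returns a dict with "frame" (420x560x3 uint8, red, green, blue), "intrinsics" (3x3 intrinsics, pixels), "k1" (the pictures are not rectified: a ray, as slopes to the right and down, at radius r is drawn at 1 + k1 r^2 times it, then the intrinsics apply), "T" (4x4, takes a point from camera to world coordinates). Camera axes: x right, y up, looking along -z (the intrinsics and any distortion apply to the point x, -y, -z); pixel columns grow to the right and rows downward; lengths in mm; the calibration is good to about 2 mm. A picture is of the moment at which its call begins. There is no depth.
- arm.hand_in(): hands the job in; it is judged then, once.
Trained networks look in a picture, given as the dict that the camera call returned (one of the last four; its "shot" number tells which), for a name from the list of things; names that differ only in an ending like _2 or _b are one class to them, and where a whole thing is asked for, a point or a joint stands for the part that bears it (a point fixed in the world has none). Each returns a list of dicts, best first, with "p" (0 to 1); they miss things now and then, are a little off and sometimes report something else, mostly with a low value. They report only what shows in the picture. A call takes as long as a camera call. They do not tell look-alikes from the thing itself.
- arm.search_frame(picture, query): "bbox" ([left, top, right, bottom] in pixels, round what is visible of it).
- arm.trace(picture, query): "region" (420x560 bool, what is visible of it) and "bbox" ([left, top, right, bottom] in pixels, round what is visible of it).
The state is a dict: "time": time; "q": joint angles; "qd": joint speeds; "joint_torque": joint torques, N m; "position": TCP position; "orientation": TCP orientation; "contact_force": force on the tool from outside, world axes, zero at the start; "ft_torque": the same for the moment, N m; "width": finger opening in mm; "gripper_force": force on a finger pad.
Only numpy, scipy, OpenCV 4.12 (cv2) and the standard library are available. Lean on these libraries where they do the work, as an engineer would, in place of code of your own. Each camera call takes 0.05 s, during which the arm holds its last target. There are 200 camera calls.

## Task

The bench magnifier's lens stands beside the round specimen dish, on a tube that telescopes on its boom. Press the spring button in the tube's side flush, slide the tube one hole towards the dish until the button springs out of the next hole by itself and the lens stands over the dish, then let go. Feel your way and stop as soon as it snaps in: do not force the tube against the button, and leave the dish, the white box, the flask and the wash bottle where they are.

Things in the scene. Friction and masses are not known exactly. Their poses are not given: they have to be found in the camera images.
- stand: Magnifier stand, fixed: black foot plate, steel post, and a level dark steel inner bar (the boom), its axis 130 mm above the bench. Origin: on the bench right below the snap button and the boom's axis. y runs along the boom, from the post (y = -210 mm) towards the lens; x is level across the boom (the button sticks out of the +x side); z up.
- sleeve: The tube: aluminium box tube around the boom, 36 mm wide (x), 30 mm high, y -80 to +110 mm of its origin, which lies on the boom's axis, at the start right at the button. Axes as the stand's. Its +x wall, 2.5 mm thick, has 14 mm holes at mid-height: one at the origin, holding the button, and one 40 to 60 mm to either side; the two spacings differ, so go by feel. Ends stop at +-75 mm.
- snap: The button's steel pin, 12 mm across, round head, sprung, on the boom (does not slide with the tube); moves only in the stand's x. Origin 25 mm inward of its tip. Unpressed it locks the tube. Pressed flush, the hole's edge wedges it under the wall in the first 5 mm of sliding: 7 to 16 N along the tube, more if it stands proud. Over 20 N between tube and button would bend it.
- button (a point): Tip of the snap button's round head. At rest it stands 25 mm from the boom's axis (x of the stand), 7 mm proud of the tube's side; flush means 18 mm; under the tube's wall 15.5 mm; stop at 14.5 mm. Spring force 2 N out, 5 N flush. 130 mm above the bench.
- lens (a point): Centre of the magnifier lens (88 mm black ring, 12 mm high, clear pane) on the tube's end, 166 mm along +y of the tube's origin, 130 mm above the bench. Once the button is under the wall the tube slides with about 3 to 6 N; where the next hole meets the button, the button springs out and the tube stops dead.
- dish: Round clear glass specimen dish, 64 mm across, 14 mm high, with a small brown specimen in the middle, loose on the bench below the boom's line, either on the +y or the -y side of the lens, roughly one hole away: not placed exactly, so the lens latches up to 15 mm off its centre. Origin: centre of its underside.
- slide_box: White closed square plastic box, 58 x 58 x 22 mm, loose on the bench on the other side of the lens. Leave alone. Origin: centre of its underside.
- flask: Glass flask with a long neck, 84 mm across, 176 mm high, loose, beyond the boom (+x). Leave alone. Origin: centre of its underside.
- wash_bottle: White plastic wash bottle with a bent spout, 66 mm across, 163 mm high, loose, beyond the boom (+x). Leave alone. Origin: centre of its underside.
Not all that is in view belongs to the job. There is more than one size of the dish; the job needs the middle-sized.

How it is judged (in metres and radians):
On the way, in this order (a step that is already met when the one before it is completed fails the run):
1. the button is pressed flush with the tube's side, or deeper (its tip within 1.5 mm of the tube's surface) (x of button in the frame of stand below 0.0195 m), for 0.1 s.
2. the tube has been slid to the hole at the dish and the button has sprung out of it (horizontal distance between lens and dish below 0.018 m and x of button in the frame of stand above 0.0235 m), for 0.2 s.
At the end, for the whole second after the job is handed in: The button stands out of the tube's hole at the dish again (at least 5.5 mm proud of the side), the lens centre is above the dish centre to within 18 mm, the tube is at rest and the dish is where it stood (within 10 mm) (all of step 2 and linear speed of sleeve below 0.01 m/s and distance of dish from where it was at the start of the episode below 0.01 m); the robot touches nothing.
It fails at once if the tube is forced against the button (over 20 N between them) (contact force between snap and sleeve above 20 N).
It fails at once if the dish or the white box is shifted by more than 10 mm (distance of any of dish, slide_box from where it was at the start of the episode above 0.01 m).
It fails at once if the flask or the wash bottle is shifted by more than 15 mm or tipped (distance of any of flask, wash_bottle from where it was at the start of the episode above 0.015 m or angle between any of flask, wash_bottle's own z axis and vertical above 0.3 rad).
It also fails if it takes over 35 s, if anything falls off the work surface, if the arm or the gripper's body presses on something with over 40 N, if the wrist force passes 120 N, or if a joint passes its speed limit or range.

## Working session

There is one attempt and no reset: what is moved stays moved. The work goes in short steps, Python scripts to look and compute and a tool call to move; the robot and the scene stay as the last step left them, time stands still between calls to the robot, and variables do not carry over. Pictures are saved under pics/ and viewed, at most 10 in all, crops included, and the job is handed in when it is done.

Besides the shell and the picture viewer there is one more tool, called after "Emit:" as name([rows], argument=value, ...), one row to a line, values as JSON. send_rows: Moves the arm, as the interface text tells. Its arguments: {"type":"object","properties":{"commands":{"type":"array"},"grip":{"type":"number"},"squeeze":{"type":"number"}},"required":["commands"]}

```bash
mkdir -p pics; ls; cat > h.py <<'E'
import numpy as np, cv2
from workcell import arm
def ray(s,u,v):
    K=np.array(s["intrinsics"]);k=s["k1"];T=np.array(s["T"])
    d=np.array([(u-K[0,2])/K[0,0],(v-K[1,2])/K[1,1]]);p=d.copy()
    for _ in range(20): p=d/(1+k*(p@p))
    r=T[:3,:3]@np.array([p[0],-p[1],-1]);return T[:3,3],r
def onz(s,u,v,z):
    o,r=ray(s,u,v);return o+r*(z-o[2])/r[2]
def proj(s,P):
    K=np.array(s["intrinsics"]);T=np.array(s["T"])
    c=T[:3,:3].T@(np.array(P)-T[:3,3]);p=np.array([c[0],-c[1]])/-c[2]
    p=p*(1+s["k1"]*(p@p));return K[0,0]*p[0]+K[0,2],K[1,1]*p[1]+K[1,2]
def save(s,n): cv2.imwrite("pics/"+n,cv2.cvtColor(np.asarray(s["frame"]),cv2.COLOR_RGB2BGR))
E
python3 - <<'E'
from h import *
np.set_printoptions(precision=1,suppress=True)
for n in("scene","top"):
    s=arm.snapshot(n);save(s,n+"1.png");print(n,np.array(s["T"])[:3,3])
    for q in("snap","button","lens","sleeve","stand","dish","slide_box","flask","wash_bottle"):
        for d in arm.search_frame(s,q)[:3]:
            b=d["bbox"];print(q,round(d["p"],2),np.array(b),onz(s,(b[0]+b[2])/2,(b[1]+b[3])/2,130 if q in("snap","button","lens","sleeve") else 7))
E
```

```text
pics
scene [897.1 275.1 672.8]
lens 0.62 [265.9 127.9 385.2 272. ] [577.3  62.3 130. ]
sleeve 0.69 [263.  122.8 380.1 268.9] [575.6  52.8 130. ]
stand 0.62 [202.8  72.5 386.8 270.8] [494.3 -74.2   7. ]
dish 0.9 [339.6 277.2 372.4 310.2] [614.7 172.6   7. ]
dish 0.78 [292.7 324.3 352.  389.3] [730.7 198.7   7. ]
dish 0.61 [394.7 259.4 421.  286.8] [524.9 213.9   7. ]
slide_box 0.8 [303.6 238.9 339.  278. ] [604.3  88.5   7. ]
slide_box 0.57 [336.7 273.2 375.5 311.6] [612.7 171.3   7. ]
flask 0.8 [178.1 146.8 223.2 231.9] [ 650.1 -177.     7. ]
wash_bottle 0.92 [180.4 236.1 245.3 298.2] [744.2 -36.    7. ]
top [553.4  37.8 900.5]
lens 0.82 [195.2 196.2 351.9 271.6] [579.   39.9 130. ]
lens 0.61 [275.3 122.1 310.5 168.8] [742.8   1.8 130. ]
sleeve 0.81 [195.2 195.8 350.5 266.4] [584.1  41.1 130. ]
stand 0.92 [194.1 196.2 431.7 314.7] [536.4 -42.3   7. ]
dish 0.67 [176.2 145.2 223.  187.4] [730.  197.1   7. ]
dish 0.64 [175.6 254.1 204.3 273.2] [522.6 217.3   7. ]
flask 0.85 [332.6 166.5 377.4 206. ] [ 682.8 -135.9    7. ]
wash_bottle 0.88 [276.8 121.3 309.2 171. ] [771.5  -4.1   7. ]
```

View pics/scene1.png

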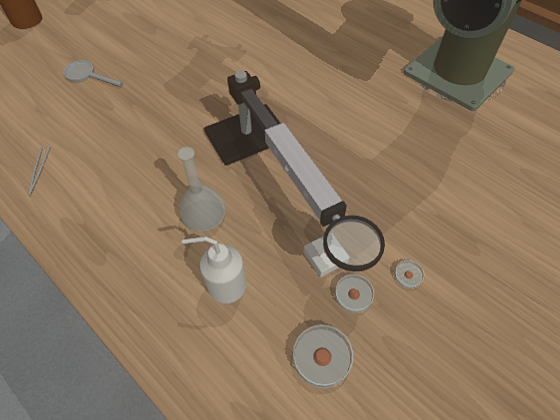

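View pics/top1.png

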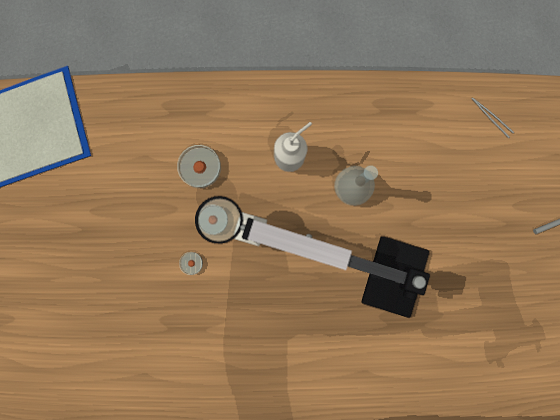

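The scene picture shows three dishes: large at (322,356), middle at (354,293) and small at (409,274). In the top view the middle one is at (213,219), under the lens on the boom's line, and the white box is half hidden on the post side. Next I'll check their sizes, the boom line and the button in a crop.

```bash
python3 - <<'E'
from h import *
np.set_printoptions(precision=1,suppress=True)
s=arm.snapshot("scene");t=arm.snapshot("top")
for b in([339.6,277.2,372.4,310.2],[292.7,324.3,352,389.3],[394.7,259.4,421,286.8]):
    m=(b[1]+b[3])/2;print("diam",np.linalg.norm(onz(s,b[0],m,12)-onz(s,b[2],m,12)))
print("lens top",onz(t,219,220,130),"lens scene",onz(s,354,243,130))
# top: tube axis from trace
for pic,n in((t,"top"),(s,"scene")):
    r=arm.trace(pic,"sleeve")[0];m=r["region"];print(n,r["p"],r["bbox"])
    if n=="top":
        ys,xs=np.nonzero(m);k=(xs>262)&(xs<342)
        P=np.array([onz(t,u,np.mean(ys[xs==u]),145) for u in range(262,343)])[:,:2]
        c=P.mean(0);d=-np.linalg.svd(P-c)[2][0];d*=np.sign(d[1]);print("axis",c,d,"width",np.std(P))
L=onz(t,219,220,130)[:2]
print("lens off axis",np.cross(d,L-c))
x=np.array([d[1],-d[0]])
B=L-166*d+25*x; A=c+d*((L-c)@d-166)
print("button est",B,"axis pt",A,"yaw",np.arctan2(d[1],d[0]))
bp=proj(s,[*B,130]);print("btn px",bp, "top px",proj(t,[*B,130]))
f=cv2.cvtColor(np.asarray(s["frame"]),cv2.COLOR_RGB2BGR)
c1=cv2.resize(f[110:320,230:430],None,fx=2.85,fy=2.85,interpolation=cv2.INTER_CUBIC)
cv2.imwrite("pics/crop1.png",c1)
print(arm.observe()["orientation"])
E
```

```text
diam 53.76067009758158
diam 89.64204991464652
diam 44.4093903938783
lens top [605.7 139.2 130. ] lens scene [607.1 141.2 130. ]
top 0.56 [194.4, 193.8, 352.5, 267.7]
axis [557.6 -10.8] [0.3 0.9] width 285.87444826160214Traceback (most recent call last):
  File "<stdin>", line 9, in <module>
IndexError: list index out of range
```

```bash
python3 - <<'E'
from h import *
np.set_printoptions(precision=3,suppress=True)
s=arm.snapshot("scene");t=arm.snapshot("top")
print("diam mid",np.linalg.norm(onz(s,335,293,12)-onz(s,374,293,12)),"dish",onz(s,354.5,293,7),onz(t,213,219,7))
m=arm.trace(t,"sleeve")[0]["region"];ys,xs=np.nonzero(m)
P=np.array([onz(t,u,np.mean(ys[xs==u]),145) for u in range(265,338)])[:,:2]
c=P.mean(0);d=np.linalg.svd(P-c)[2][0];d*=np.sign(d[1]);print("axis",c,d)
L=(onz(t,219,220,130)+onz(s,354,243,130))[:2]/2
x=np.array([d[1],-d[0]]);print("lens off axis",(L-c)@x)
A=c+d*((L-c)@d-166);B=A+25*x
D=onz(s,354.5,293,7)[:2];print("dish along",(D-L)@d,"across",(D-L)@x)
print("A",A,"B",B,"yaw",np.arctan2(d[1],d[0]));
for n,p in(("B",[*B,130]),("top y-80",[*(A-80*d),145]),("y110",[*(A+110*d),145])):print(n,proj(s,p),proj(t,p))
f=cv2.cvtColor(np.asarray(s["frame"]),cv2.COLOR_RGB2BGR)
cv2.imwrite("pics/crop1.png",cv2.resize(f[110:320,230:430],None,fx=2.85,fy=2.85,interpolation=cv2.INTER_CUBIC))
print(arm.observe()["orientation"])
E
```

```text
diam mid 63.98099013718707 dish [615.386 170.076   7.   ] [616.298 168.168   7.   ]
axis [558.105  -8.964] [0.308 0.951]
lens off axis 0.023339878494994082
dish along 31.17176681291379 across -0.6352048065783933
A [555.275 -17.711] B [579.061 -25.406] yaw 1.257896861138327
B (np.float64(283.2696636467155), np.float64(170.0820583816381)) (np.float64(309.29384143674855), np.float64(233.35216110999403))
top y-80 (np.float64(273.3954155925677), np.float64(126.4587574504418)) (np.float64(348.57770131423194), np.float64(259.52433952523165))
y110 (np.float64(333.9541434934539), np.float64(208.28872034201848)) (np.float64(247.12671644363394), np.float64(228.2915771491034))
[[ 0.943  0.333  0.   ]
 [ 0.333 -0.943  0.   ]
 [ 0.     0.    -1.   ]]
```

View pics/crop1.png

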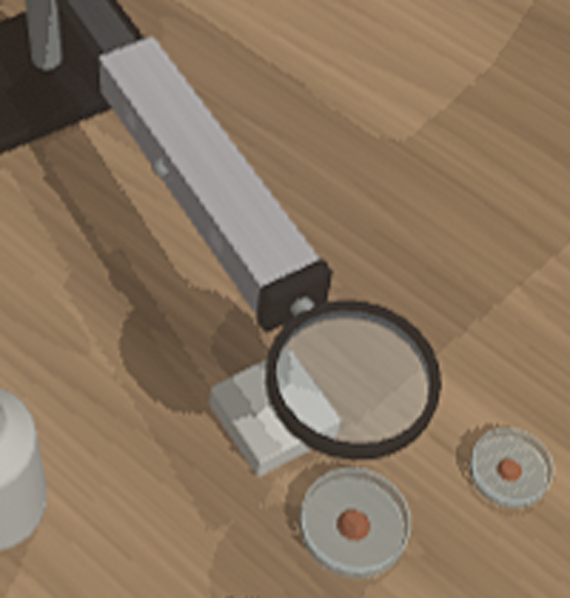

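The crop shows the 64 mm middle dish at crop (354,522). It lies on the boom's line about 31 mm beyond the lens, so it is the right one. The button is at crop (161,168), on the +x side and close to my prediction.

Emit:
send_rows([
  {"dx": 3.98, "dy": -2.87},
  {"dx": 3.98, "dy": -2.87},
  {"dx": 3.98, "dy": -2.87},
  {"dx": 3.98, "dy": -2.87},
  {"dx": 3.98, "dy": -2.87},
], grip=1, squeeze=20)

```text
invalid input
```

Emit:
send_rows([
  {"dx": 3.98, "dy": -2.87},
  {"dx": 3.98, "dy": -2.87},
  {"dx": 3.98, "dy": -2.87},
  {"dx": 3.98, "dy": -2.87},
  {"dx": 3.98, "dy": -2.87},
])

```text
invalid input
```

Emit:
send_rows([
  {"twist": -0.149},
  {"twist": -0.149},
  {"twist": -0.149},
  {"twist": -0.149},
  {"twist": -0.149},
])

```text
invalid input
```

```bash
cat > go.py <<'E'
import sys
from h import *
np.set_printoptions(precision=3,suppress=True)
o=arm.observe();R=np.array(o["orientation"]);p=np.array(o["position"])
tg=np.array([float(a) for a in sys.argv[1:4]])
a=np.arctan2(R[1,1],R[0,1]);print("t",o["time"],"p",p,"tool y deg",np.degrees(a),"twist to do",a+0.3129)
print("delta tool cm",R.T@(tg-p)/10,"w",o["width"],"F",o["contact_force"],"q6",o["q"][5])
E
python3 go.py 555 -18 220
```

```text
t 1.35 p [ 191.634 -542.134  245.283] tool y deg -70.53122294398287 twist to do -0.9181020658306691
delta tool cm [ 51.728 -37.306   2.529] w 85.53071860227205 F [-1.141 -0.059  0.367] q6 -0.1505147642820386
```

Emit:
send_rows([
  {"dx": 3.98, "dy": -2.87, "dz": 0, "twist": 0},
  {"dx": 3.98, "dy": -2.87, "dz": 0, "twist": 0},
  {"dx": 3.98, "dy": -2.87, "dz": 0, "twist": 0},
  {"dx": 3.98, "dy": -2.87, "dz": 0, "twist": 0},
  {"dx": 3.98, "dy": -2.87, "dz": 0, "twist": 0},
])

```text
time: 1.85
position: [332.2, -338.9, 245.5]
orientation: [[0.943, 0.333, 0.001], [0.333, -0.943, -0.001], [0.0, 0.001, -1.0]]
contact_force: [1.2, -0.5, 0.4]
width: 85.3
gripper_force: 0.0
```

Emit:
send_rows([
  {"dx": 3.98, "dy": -2.87, "dz": 0, "twist": 0},
  {"dx": 3.98, "dy": -2.87, "dz": 0, "twist": 0},
  {"dx": 3.98, "dy": -2.87, "dz": 0, "twist": 0},
  {"dx": 3.98, "dy": -2.87, "dz": 0, "twist": 0},
  {"dx": 3.98, "dy": -2.87, "dz": 0, "twist": 0},
])

```text
time: 2.35
position: [472.2, -137.1, 245.7]
orientation: [[0.943, 0.333, 0.001], [0.333, -0.943, -0.001], [0.001, 0.001, -1.0]]
contact_force: [0.7, -1.6, 0.4]
width: 85.2
gripper_force: 0.0
```

Emit:
send_rows([
  {"dx": 0, "dy": 0, "dz": 0, "twist": -0.149},
  {"dx": 0, "dy": 0, "dz": 0, "twist": -0.149},
  {"dx": 0, "dy": 0, "dz": 0, "twist": -0.149},
  {"dx": 0, "dy": 0, "dz": 0, "twist": -0.149},
  {"dx": 0, "dy": 0, "dz": 0, "twist": -0.149},
])

```text
time: 2.85
position: [471.3, -138.7, 245.4]
orientation: [[0.461, 0.887, 0.0], [0.887, -0.461, -0.0], [0.0, 0.0, -1.0]]
contact_force: [1.1, 0.9, -0.4]
width: 85.4
gripper_force: 0.0
```

```bash
python3 go.py 555 -18 220
```

```text
t 2.85 p [ 471.298 -138.718  245.364] tool y deg -27.473284554429963 twist to do -0.1665992718121061
delta tool cm [14.572  1.857  2.537] w 85.41684679619557 F [ 1.051  0.901 -0.395] q6 0.016872548140853913
```

Emit:
send_rows([
  {"dx": 4.9, "dy": 0.6, "dz": 0.5, "twist": 0},
  {"dx": 4.9, "dy": 0.6, "dz": 0.5, "twist": 0},
  {"dx": 4.77, "dy": 0.66, "dz": 0.5, "twist": 0},
  {"dx": 0, "dy": 0, "dz": 0.5, "twist": -0.1},
  {"dx": 0, "dy": 0, "dz": 0.5, "twist": -0.067},
])

```text
time: 3.35
position: [556.4, -17.1, 219.9]
orientation: [[0.308, 0.952, -0.0], [0.952, -0.308, -0.0], [-0.0, -0.0, -1.0]]
contact_force: [-0.2, 0.1, -0.2]
width: 85.1
gripper_force: 0.0
```

```bash
python3 go.py 555 -18 120; python3 - <<'E'
from h import *
s=arm.snapshot("wrist");save(s,"w1.png");print(np.array(s["T"]))
A=np.array([555.275,-17.711]);d=np.array([.308,.951]);x=np.array([.951,-.308])
for n,p in(("A top",[*A,145]),("A-40",[*(A-40*d),145]),("A+40",[*(A+40*d),145]),("B",[*(A+25*x),130])):print(n,proj(s,p))
for q in("button","sleeve"):
  for r in arm.search_frame(s,q)[:2]:print(q,r)
E
```

```text
t 3.35 p [556.391 -17.087 219.908] tool y deg -17.90894973893215 twist to do 0.00032986148145508487
delta tool cm [-0.129 -0.103  9.991] w 85.07861194472665 F [-0.227  0.1   -0.2  ] q6 0.12643900013653545
[[ 9.51782996e-01  2.94131640e-01  8.71533545e-02  5.78655570e+02]
 [-3.06772078e-01  9.12430078e-01  2.70854656e-01  5.14245414e+01]
 [ 1.45582188e-04 -2.84531072e-01  9.58666808e-01  3.48530385e+02]
 [ 0.00000000e+00  0.00000000e+00  0.00000000e+00  1.00000000e+00]]
A top (np.float64(280.1266524946938), np.float64(227.53630540363662))
A-40 (np.float64(280.12849512720896), np.float64(289.06766384588286))
A+40 (np.float64(280.12663032615126), np.float64(159.09802758940543))
B (np.float64(320.5314251242736), np.float64(219.40967211203997))
button {'bbox': [312.9, 214.1, 321.0, 229.5], 'p': 0.41}
sleeve {'bbox': [241.5, 2.5, 321.2, 344.6], 'p': 0.74}
```

View pics/w1.png

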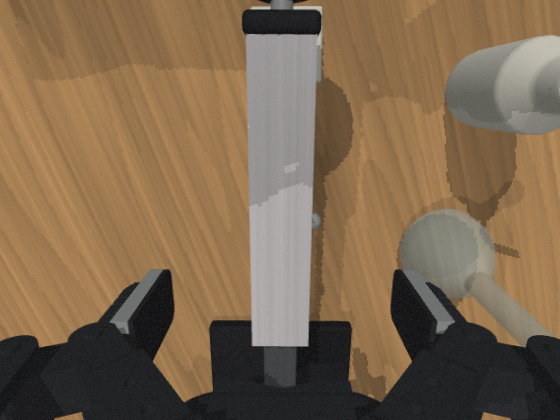

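The wrist view shows the tube centred at column 281 and the button at (316,221), within about 1 mm of my estimate. I'll descend with the pads just postward of the button.

Emit:
send_rows([
  {"dx": -0.4, "dy": 0, "dz": 1.5, "twist": 0},
  {"dx": 0, "dy": -0.04, "dz": 2.2, "twist": 0},
  {"dx": 0, "dy": 0, "dz": 2.2, "twist": 0},
  {"dx": 0, "dy": 0, "dz": 2.2, "twist": 0},
  {"dx": 0, "dy": 0, "dz": 1.7, "twist": 0},
])

```text
time: 4.0
position: [553.7, -22.9, 121.5]
orientation: [[0.316, 0.949, -0.0], [0.949, -0.316, 0.0], [0.0, -0.0, -1.0]]
contact_force: [0.1, -0.5, 0.3]
width: 85.6
gripper_force: 0.0
```

Emit:
send_rows([
  {"dx": 0, "dy": 0, "dz": 0, "twist": 0},
])

```text
time: 4.1
position: [551.9, -22.5, 119.9]
orientation: [[0.316, 0.949, -0.005], [0.949, -0.316, 0.001], [-0.001, -0.006, -1.0]]
contact_force: [-0.1, -1.0, 0.3]
width: 85.6
gripper_force: 0.0
```

```bash
python3 go.py 554.8 -20.7 122
```

```text
t 4.1 p [551.862 -22.521 119.904] tool y deg -18.4010235696505 twist to do -0.008258447027481353
delta tool cm [ 0.265  0.22  -0.211] w 85.55039263673817 F [-0.119 -1.011  0.292] q6 0.1236501890885903
```

Emit:
send_rows([
  {"dx": 0.2, "dy": 0.2, "dz": -0.1, "twist": -0.008},
  {"dx": 0, "dy": 0, "dz": 0, "twist": 0},
  {"dx": 0, "dy": 0, "dz": 0, "twist": 0},
])

```text
time: 4.4
position: [557.9, -21.4, 125.0]
orientation: [[0.306, 0.952, 0.003], [0.952, -0.306, -0.001], [0.0, 0.003, -1.0]]
contact_force: [-0.1, 0.1, -0.1]
width: 85.3
gripper_force: 0.0
```

```bash
python3 go.py 554.8 -20.7 122
```

```text
t 4.4 p [557.927 -21.426 125.012] tool y deg -17.837601614331707 twist to do 0.0015751211708560087
delta tool cm [-0.027 -0.321  0.3  ] w 85.3433805677268 F [-0.059  0.051 -0.077] q6 0.11792511722739721
```

Emit:
send_rows([
  {"dx": 0, "dy": -0.3, "dz": 0.3, "twist": 0},
  {"dx": 0, "dy": 0, "dz": 0, "twist": 0},
  {"dx": 0, "dy": 0, "dz": 0, "twist": 0},
  {"dx": 0, "dy": 0, "dz": 0, "twist": 0},
])

```text
time: 4.8
position: [553.7, -20.2, 120.3]
orientation: [[0.306, 0.952, 0.0], [0.952, -0.306, -0.0], [-0.0, 0.0, -1.0]]
contact_force: [0.3, 0.7, -0.8]
width: 85.4
gripper_force: 0.0
```

```bash
python3 go.py 554.8 -20.7 122
```

```text
t 4.8 p [553.725 -20.208 120.319] tool y deg -17.815625009608056 twist to do 0.001958685281693018
delta tool cm [-0.014  0.117 -0.168] w 85.43815822769977 F [ 0.281  0.691 -0.824] q6 0.1182825106074923
```

Emit:
send_rows([
  {"dx": 0, "dy": 0.12, "dz": 0, "twist": 0},
  {"dx": 0, "dy": 0, "dz": 0, "twist": 0},
  {"dx": 0, "dy": 0, "dz": 0, "twist": 0},
  {"dx": 0, "dy": 0, "dz": 0, "twist": 0},
  {"dx": 0, "dy": 0, "dz": 0, "twist": 0},
], grip=-0.6, squeeze=30)

```text
time: 5.3
position: [554.3, -20.4, 120.9]
orientation: [[0.307, 0.952, -0.002], [0.952, -0.307, 0.001], [0.0, -0.002, -1.0]]
contact_force: [-3.8, -0.2, 7.0]
width: 35.4
gripper_force: 32.1
```

Emit:
send_rows([
  {"dx": 0, "dy": 0, "dz": 0, "twist": 0},
  {"dx": 0, "dy": 0, "dz": 0, "twist": 0},
  {"dx": 0, "dy": 0, "dz": 0, "twist": 0},
])

```text
time: 5.6
position: [554.2, -20.3, 120.9]
orientation: [[0.307, 0.952, -0.002], [0.952, -0.307, 0.001], [0.0, -0.002, -1.0]]
contact_force: [-3.4, 0.5, 5.3]
width: 35.8
gripper_force: 32.1
```

```bash
python3 go.py 554.8 -20.7 122; python3 - <<'E'
from h import *
s=arm.snapshot("wrist");save(s,"w2.png")
E
```

```text
t 5.6 p [554.243 -20.341 120.944] tool y deg -17.855266053094628 twist to do 0.0012668185539260746
delta tool cm [-0.017  0.064 -0.106] w 35.809956675423074 F [-3.351  0.545  5.344] q6 0.11858313315518641
```

View pics/w2.png

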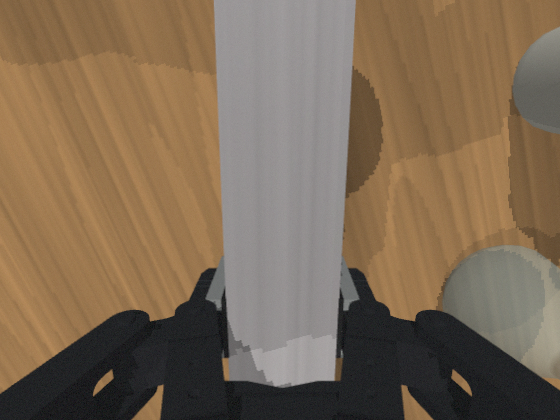

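The jaws have closed to 35.8 mm flat on the tube with no button standing proud, so it is flush. Now I'll slide the tube gently.

Emit:
send_rows([
  {"dx": 0.1, "dy": 0, "dz": 0, "twist": 0},
  {"dx": 0.1, "dy": 0, "dz": 0, "twist": 0},
])

```text
time: 5.85
position: [554.4, -19.7, 120.9]
orientation: [[0.307, 0.952, -0.003], [0.952, -0.307, -0.002], [-0.003, -0.002, -1.0]]
contact_force: [-6.4, -4.4, 6.1]
width: 35.5
gripper_force: 32.2
```

Emit:
send_rows([
  {"dx": 0.1, "dy": 0, "dz": 0, "twist": 0},
  {"dx": 0.1, "dy": 0, "dz": 0, "twist": 0},
  {"dx": 0.05, "dy": 0, "dz": 0, "twist": 0},
])

```text
time: 6.15
position: [555.2, -17.6, 121.0]
orientation: [[0.307, 0.952, -0.003], [0.952, -0.307, -0.002], [-0.003, -0.002, -1.0]]
contact_force: [-6.6, -4.0, 5.8]
width: 35.7
gripper_force: 31.8
```

Emit:
send_rows([
  {"dx": 0.1, "dy": 0, "dz": 0, "twist": 0},
  {"dx": 0.1, "dy": 0, "dz": 0, "twist": 0},
  {"dx": 0.1, "dy": 0, "dz": 0, "twist": 0},
])

```text
time: 6.45
position: [555.5, -16.6, 120.9]
orientation: [[0.306, 0.952, -0.004], [0.952, -0.306, -0.006], [-0.007, -0.002, -1.0]]
contact_force: [-8.4, -11.0, 8.1]
width: 35.8
gripper_force: 32.0
```

```bash
cat > st.py <<'E'
from h import *
o=arm.observe();d=np.array([.308,.951]);print("along",(np.array(o["position"])[:2]-[554.24,-20.34])@d,"F along",np.array(o["contact_force"])[:2]@d,"w",o["width"],o["time"])
E
python3 st.py
```

```text
along 3.9557846898425937 F along -13.050778387155244 w 35.834690637692255 6.45
```

Emit:
send_rows([
  {"dx": 0.05, "dy": 0, "dz": 0, "twist": 0},
  {"dx": 0.05, "dy": 0, "dz": 0, "twist": 0},
])

```text
time: 6.65
position: [555.6, -16.3, 120.9]
orientation: [[0.307, 0.952, -0.005], [0.952, -0.307, -0.007], [-0.008, -0.003, -1.0]]
contact_force: [-9.7, -12.4, 7.4]
width: 35.7
gripper_force: 31.9
```

```bash
python3 st.py
```

```text
along 4.220706972912648 F along -14.790441942741113 w 35.70639610221197 6.65
```

Emit:
send_rows([
  {"dx": 0.05, "dy": 0, "dz": 0, "twist": 0},
  {"dx": 0.05, "dy": 0, "dz": 0, "twist": 0},
])

```text
time: 6.85
position: [555.7, -15.9, 120.9]
orientation: [[0.307, 0.952, -0.005], [0.952, -0.307, -0.008], [-0.009, -0.003, -1.0]]
contact_force: [-9.4, -13.1, 7.5]
width: 35.7
gripper_force: 31.6
```

```bash
python3 st.py
```

```text
along 4.696303795628893 F along -15.375947885430136 w 35.69647983199276 6.85
```

Emit:
send_rows([
  {"dx": 0.05, "dy": 0, "dz": 0, "twist": 0},
  {"dx": 0.05, "dy": 0, "dz": 0, "twist": 0},
])

```text
time: 7.05
position: [556.6, -13.0, 120.9]
orientation: [[0.307, 0.952, -0.004], [0.952, -0.307, -0.003], [-0.004, -0.002, -1.0]]
contact_force: [-5.0, -2.9, 6.0]
width: 35.6
gripper_force: 31.3
```

```bash
python3 st.py
```

```text
along 7.671803559815349 F along -4.316521838535787 w 35.613379255011836 7.05
```

The force dropped to 4 N, so the button is under the wall. I'll ease the grip and slide on.

Emit:
send_rows([
  {"dx": 0.2, "dy": 0, "dz": 0, "twist": 0},
  {"dx": 0.2, "dy": 0, "dz": 0, "twist": 0},
  {"dx": 0.2, "dy": 0, "dz": 0, "twist": 0},
  {"dx": 0.2, "dy": 0, "dz": 0, "twist": 0},
  {"dx": 0.2, "dy": 0, "dz": 0, "twist": 0},
], squeeze=20)

```text
time: 7.55
position: [560.1, -2.7, 120.9]
orientation: [[0.307, 0.952, -0.003], [0.952, -0.307, -0.003], [-0.004, -0.002, -1.0]]
contact_force: [-5.6, -3.4, 5.7]
width: 35.5
gripper_force: 31.3
```

```bash
python3 st.py; python3 - <<'E'
from h import *
t=arm.snapshot("top");save(t,"t2.png");print(arm.search_frame(t,"lens"),arm.search_frame(t,"sleeve"))
d=np.array([.308,.951])
E
```

```text
along 18.55462231604404 F along -4.950190178749949 w 35.463494811900105 7.55
[{'bbox': [186.7, 194.3, 259.9, 241.4], 'p': 0.88}, {'bbox': [234.8, 211.5, 259.5, 244.8], 'p': 0.46}] [{'bbox': [185.0, 192.7, 279.2, 236.8], 'p': 0.88}]
```

Emit:
send_rows([
  {"dx": 0.2, "dy": 0, "dz": 0, "twist": 0},
  {"dx": 0.2, "dy": 0, "dz": 0, "twist": 0},
  {"dx": 0.2, "dy": 0, "dz": 0, "twist": 0},
  {"dx": 0.2, "dy": 0, "dz": 0, "twist": 0},
  {"dx": 0.2, "dy": 0, "dz": 0, "twist": 0},
], grip=-0.6, squeeze=20)

```text
time: 8.2
position: [563.1, 6.8, 120.9]
orientation: [[0.307, 0.952, -0.003], [0.952, -0.307, -0.003], [-0.004, -0.002, -1.0]]
contact_force: [-4.8, -5.4, 5.6]
width: 35.7
gripper_force: 31.3
```

Emit:
send_rows([
  {"dx": 0.2, "dy": 0, "dz": 0, "twist": 0},
  {"dx": 0.2, "dy": 0, "dz": 0, "twist": 0},
  {"dx": 0.2, "dy": 0, "dz": 0, "twist": 0},
])

```text
time: 8.5
position: [565.1, 12.7, 121.0]
orientation: [[0.307, 0.952, -0.003], [0.952, -0.307, -0.003], [-0.003, -0.002, -1.0]]
contact_force: [-4.0, -2.6, 5.8]
width: 35.7
gripper_force: 31.2
```

```bash
python3 st.py
```

```text
along 34.76430125310214 F along -3.758314581545556 w 35.71599173859099 8.5
```

Emit:
send_rows([
  {"dx": 0.06, "dy": 0, "dz": 0, "twist": 0},
  {"dx": 0.06, "dy": 0, "dz": 0, "twist": 0},
  {"dx": 0.06, "dy": 0, "dz": 0, "twist": 0},
  {"dx": 0.06, "dy": 0, "dz": 0, "twist": 0},
])

```text
time: 8.9
position: [566.3, 16.3, 121.0]
orientation: [[0.306, 0.952, -0.001], [0.952, -0.306, -0.0], [-0.001, -0.001, -1.0]]
contact_force: [-3.7, 0.5, 6.1]
width: 35.8
gripper_force: 31.3
```

Emit:
send_rows([
  {"dx": 0.06, "dy": 0, "dz": 0, "twist": 0},
  {"dx": 0.06, "dy": 0, "dz": 0, "twist": 0},
  {"dx": 0.06, "dy": 0, "dz": 0, "twist": 0},
])

```text
time: 9.2
position: [567.0, 18.4, 120.9]
orientation: [[0.306, 0.952, -0.001], [0.952, -0.306, 0.0], [-0.0, -0.001, -1.0]]
contact_force: [-3.4, 0.4, 6.7]
width: 35.8
gripper_force: 31.2
```

Emit:
send_rows([
  {"dx": 0.06, "dy": 0, "dz": 0, "twist": 0},
  {"dx": 0.06, "dy": 0, "dz": 0, "twist": 0},
])

```text
time: 9.4
position: [567.2, 19.0, 121.0]
orientation: [[0.306, 0.952, -0.002], [0.952, -0.306, -0.001], [-0.001, -0.001, -1.0]]
contact_force: [-4.2, -0.5, 6.3]
width: 35.6
gripper_force: 31.3
```

```bash
python3 st.py; python3 - <<'E'
from h import *
s=arm.snapshot("scene");f=cv2.cvtColor(np.asarray(s["frame"]),cv2.COLOR_RGB2BGR)
cv2.imwrite("pics/c3.png",cv2.resize(f[100:310,200:430],None,fx=2.8,fy=2.8,interpolation=cv2.INTER_CUBIC))
E
```

```text
along 41.4364022072143 F along -1.755782983148435 w 35.5769049064107 9.4
```

View pics/c3.png

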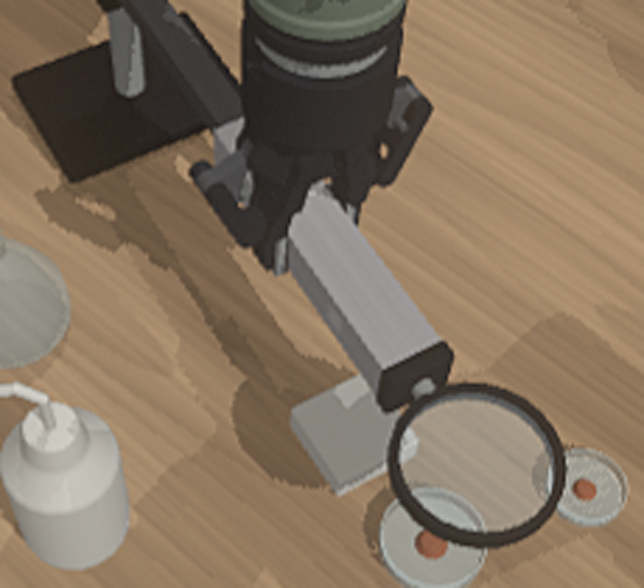

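The crop shows the arm holding the tube, with a bright spot at crop (247,185), where the button should be. It may have popped out, so I'll test with a tiny nudge.

Emit:
send_rows([
  {"dx": 0.05, "dy": 0, "dz": 0, "twist": 0},
  {"dx": 0.05, "dy": 0, "dz": 0, "twist": 0},
])

```text
time: 9.65
position: [567.5, 19.9, 121.0]
orientation: [[0.306, 0.952, -0.002], [0.952, -0.306, -0.001], [-0.001, -0.001, -1.0]]
contact_force: [-3.0, -1.3, 6.4]
width: 36.0
gripper_force: 31.3
```

```bash
python3 st.py; python3 - <<'E'
from h import *
s=arm.snapshot("scene");f=cv2.cvtColor(np.asarray(s["frame"]),cv2.COLOR_RGB2BGR)
cv2.imwrite("pics/c4.png",cv2.resize(f[135:205,255:325],None,fx=8,fy=8,interpolation=cv2.INTER_CUBIC))
E
```

```text
along 42.339805108526114 F along -2.1343180862077844 w 36.007538022799096 9.65
```

View pics/c4.png

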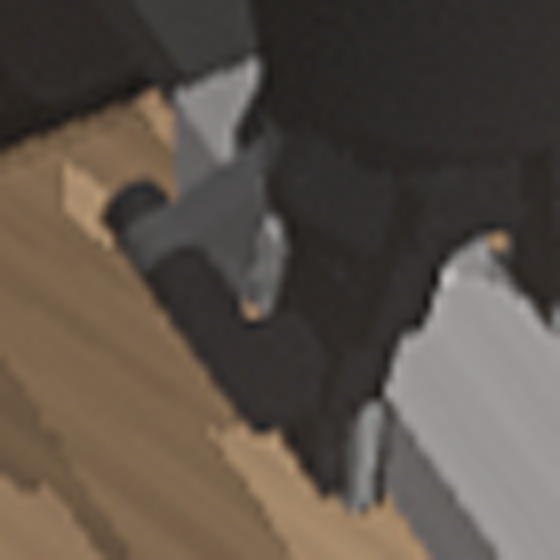

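Emit:
send_rows([
  {"dx": 0.05, "dy": 0, "dz": 0, "twist": 0},
  {"dx": 0.05, "dy": 0, "dz": 0, "twist": 0},
  {"dx": 0.05, "dy": 0, "dz": 0, "twist": 0},
])

```text
time: 10.0
position: [567.8, 20.8, 120.9]
orientation: [[0.306, 0.952, -0.002], [0.952, -0.306, -0.002], [-0.002, -0.001, -1.0]]
contact_force: [-4.6, -3.0, 6.1]
width: 35.6
gripper_force: 31.3
```

```bash
python3 st.py
```

```text
along 43.30537015616436 F along -4.244961742769228 w 35.57610947025072 10.0
```

Emit:
send_rows([
  {"dx": 0.05, "dy": 0, "dz": 0, "twist": 0},
  {"dx": 0.05, "dy": 0, "dz": 0, "twist": 0},
  {"dx": 0.05, "dy": 0, "dz": 0, "twist": 0},
])

```text
time: 10.3
position: [567.9, 21.1, 120.9]
orientation: [[0.306, 0.952, -0.003], [0.952, -0.306, -0.004], [-0.005, -0.002, -1.0]]
contact_force: [-7.0, -6.5, 7.1]
width: 35.9
gripper_force: 31.4
```

```bash
python3 st.py
```

```text
along 43.57675836460764 F along -8.312879181305782 w 35.90922489357998 10.3
```

The force is rising to 8 N with no progress, so it is against the stop. I'll relax, open and rise to look.

Emit:
send_rows([
  {"dx": -0.1, "dy": 0, "dz": 0, "twist": 0},
  {"dx": -0.1, "dy": 0, "dz": 0, "twist": 0},
  {"dx": 0, "dy": 0, "dz": 0, "twist": 0},
])

```text
time: 10.6
position: [567.8, 20.8, 120.9]
orientation: [[0.307, 0.952, -0.002], [0.952, -0.307, -0.001], [-0.001, -0.001, -1.0]]
contact_force: [-3.1, -0.2, 6.1]
width: 35.7
gripper_force: 31.2
```

Emit:
send_rows([
  {"dx": 0, "dy": 0, "dz": 0, "twist": 0},
  {"dx": 0, "dy": 0, "dz": 0, "twist": 0},
  {"dx": 0, "dy": 0, "dz": 0, "twist": 0},
  {"dx": 0, "dy": 0, "dz": 0, "twist": 0},
  {"dx": 0, "dy": 0, "dz": 0, "twist": 0},
], grip=1)

```text
time: 11.1
position: [568.3, 21.3, 120.1]
orientation: [[0.306, 0.952, -0.0], [0.952, -0.306, 0.0], [0.0, -0.0, -1.0]]
contact_force: [1.2, -0.7, -0.1]
width: 85.6
gripper_force: 0.0
```

Emit:
send_rows([
  {"dx": 0, "dy": 0, "dz": -2, "twist": 0},
  {"dx": 0, "dy": 0, "dz": -3, "twist": 0},
  {"dx": 0, "dy": 0, "dz": -3, "twist": 0},
  {"dx": 0, "dy": 0, "dz": -3, "twist": 0},
  {"dx": 0, "dy": 0, "dz": -1, "twist": 0},
])

```text
time: 11.6
position: [570.5, 21.0, 244.3]
orientation: [[0.306, 0.952, 0.007], [0.952, -0.306, -0.001], [0.001, 0.007, -1.0]]
contact_force: [0.5, 0.9, 1.0]
width: 85.2
gripper_force: 0.0
```

```bash
python3 st.py; python3 - <<'E'
from h import *
w=arm.snapshot("wrist");s=arm.snapshot("scene");t=arm.snapshot("top")
A=np.array([555.1,-18.8]);x=np.array([.951,-.308])
u,v=proj(w,[*(A+22*x),130]);print("btn wrist",u,v,"scene",proj(s,[*(A+22*x),130]))
g=lambda p,u,v,r:cv2.resize(cv2.cvtColor(np.asarray(p["frame"]),cv2.COLOR_RGB2BGR)[int(v)-r:int(v)+r,int(u)-r:int(u)+r],(395,395),interpolation=cv2.INTER_CUBIC)
cv2.imwrite("pics/c5.png",np.hstack([g(w,u,v,50),g(s,330,240,90)]))
for q in("lens","dish"):print(q,[(d["bbox"],d["p"]) for d in arm.search_frame(t,q)[:2]],[(d["bbox"],d["p"]) for d in arm.search_frame(s,q)[:2]])
E
```

```text
along 44.32171176153996 F along 1.020428696300821 w 85.21868124154696 11.6
btn wrist 307.81049020132184 264.098514495005 scene (np.float64(284.48125614597006), np.float64(168.9530429204172))
lens [([173.6, 188.7, 223.1, 236.4], 0.68)] [([275.5, 139.5, 402.9, 295.6], 0.62)]
dish [([176.0, 147.9, 221.3, 190.2], 0.71), ([176.6, 251.0, 204.9, 272.9], 0.57)] [([296.3, 325.9, 352.2, 387.7], 0.88), ([335.4, 279.5, 371.8, 309.4], 0.81)]
```

View pics/c5.png

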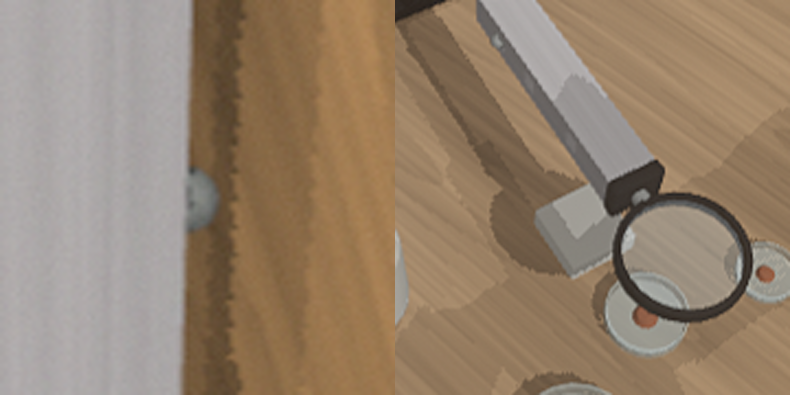

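The button stands out of the next hole at (200,198) in the wrist crop. The tube moved about 43 mm, which puts the lens about 12 mm from the dish centre. The dish is in place and the gripper is clear, so I'm handing in.

```bash
python3 -c "
from workcell import arm
print(arm.hand_in())"
```

```text
the job is handed in; nothing more can be done
None
```

The tube is one hole nearer the dish, with the button sprung out of the hole and the lens about 12 mm off the dish centre by my estimate (limit 18 mm); the gripper is clear and the job is handed in, though hand-in returned no verdict.

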